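# Stand the fallen owl up and hold the red gouge ready over the carving mat

### The job

Get ready for the next carving pass: first stand the fallen wooden owl upright on the cork mat and let go of it. Then draw the red-handled gouge out of the tool block, turn it from upright to level, and hold it level over the cork mat, clear above the owl's head. Finish while still holding the gouge there (do not put it down), with the owl still standing and the chisel, tin, whetstone and mallet left where they are.

Things in the scene. Friction and masses are not known exactly. Their poses are not given: they have to be found in the camera images.
- owl: Rough-carved brown wooden owl, about 130 g, 110 mm tall: body a square column 46 x 46 mm up to 78 mm, head 44 mm wide up to 102 mm, then two ears. Origin: centre of its flat square base. z runs from base to head, the face looks to its own -x. It starts lying on its back on the cork mat (own -x up, z level), the origin 23 mm above the mat.
- mat: Cork carving mat fixed on the bench, 220 mm (its x) by 260 mm (its y), 5 mm thick. Origin: centre of its underside, on the bench top; z up. It lies left or right in front of the robot, the tool block on the other side.
- block: Dark wooden tool block fixed on the bench, 80 mm (its x) by 190 mm (its y), 90 mm high; origin: centre of its underside. Three upright round bores of 17 mm, 85 mm deep, in its top, on its y axis at -60, 0 and +60 mm. One outer bore holds the red gouge, the other outer bore the pale chisel, the middle one is empty.
- gouge: Carving gouge, red round handle, 193 mm long, about 110 g, loose in an outer bore, handle up. Origin: centre of the shoulder under its brass ferrule (28 mm wide, 10 mm tall), near its centre of mass, resting on the block's top. +z: to the handle's end; handle from 10 to 118 mm, 26 mm thick at 30 to 105. Steel blade, 11 mm wide, 75 mm along -z, inside the bore: raise 75 mm to clear it.
- gouge_grip (a point): Middle of the gouge's red handle, 60 mm from the gouge's origin along its +z, where it is 26 mm thick.
- gouge_tip (a point): Cutting end of the gouge's blade, 75 mm from the gouge's origin along its -z.
- chisel: Bystander: a chisel of the same shape as the gouge but with a pale wooden handle, in the block's other outer bore; origin and axes as for the gouge. Leave it there.
- tin: Bystander: green wax tin, 68 mm across, 45 mm tall, loose on the bench; origin: centre of its underside.
- whetstone: Bystander: grey whetstone, 60 mm (its x) by 180 mm (its y), 25 mm tall, loose on the bench; origin: centre of its underside.
- mallet: Bystander: wooden mallet lying flat, dark head 60 mm (its x) by 100 mm (its y) by 50 mm tall, pale handle 24 mm thick reaching 150 mm out of the head along its +x; origin: centre of the head's underside.
Mind the look-alikes: they are no part of the job. Several things have the shape of the owl; the one meant has the colours described above.

How it is judged:
On the way, in this order (a step that is already met when the one before it is completed fails the run):
1. the owl stands upright on the mat, let go and still (angle between owl's own z axis and vertical below 0.12 rad and height (world z) of owl below 0.01 m and x of owl in the frame of mat between -0.11 and 0.11 m and y of owl in the frame of mat between -0.13 and 0.13 m and contact force between owl and the arm below 0.05 N and contact force between owl and the fingers below 0.05 N and linear speed of owl below 0.02 m/s), for 0.3 s.
2. the gouge is drawn right out of the block, in the fingers (height (world z) of gouge_tip above 0.092 m and contact force between gouge and the fingers above 1 N and contact force between gouge and block below 0.1 N), for 0.1 s.
At the end, for the whole second after the job is handed in: The gouge is held still in the fingers, level within 17 degrees, its origin (ferrule) over the mat's outline and at least 140 mm above the bench, touching neither owl nor block; the owl stands upright (within 7 degrees) on the mat, untouched (angle between gouge's own z axis and vertical between 1.27 and 1.87 rad and height (world z) of gouge above 0.14 m and contact force between gouge and the fingers above 1 N and x of gouge in the frame of mat between -0.11 and 0.11 m and y of gouge in the frame of mat between -0.13 and 0.13 m and contact force between gouge and owl below 0.1 N and contact force between gouge and block below 0.1 N and linear speed of gouge below 0.03 m/s and angle between owl's own z axis and vertical below 0.12 rad and height (world z) of owl below 0.01 m and x of owl in the frame of mat between -0.11 and 0.11 m and y of owl in the frame of mat between -0.13 and 0.13 m and contact force between owl and the fingers below 0.05 N and contact force between owl and the arm below 0.05 N); the arm keeps its last pose, push and grip.
It fails at once if the chisel is moved more than 30 mm (distance of chisel from where it was at the start of the episode above 0.03 m).
It fails at once if the tin is moved more than 30 mm (distance of tin from where it was at the start of the episode above 0.03 m).
It fails at once if the whetstone is moved more than 30 mm (distance of whetstone from where it was at the start of the episode above 0.03 m).
It fails at once if the mallet is moved more than 30 mm (distance of mallet from where it was at the start of the episode above 0.03 m).
It also fails if it takes over 72 s, if anything falls off the work surface, if the arm or the gripper's body presses on something with over 40 N, if the wrist force passes 120 N, or if a joint passes its speed limit or range.

### The arm

A 6-joint arm with a two-finger parallel gripper is mounted at the origin on the work surface. World frame = base frame: x ahead of the robot, y to its left, z up, the work surface at z = 0. Lengths are in m, angles in rad, forces in N, time in s.
With the tool pointing down it reaches from about 0.3 to 0.875 m from the base axis. Payload 6.4 kg.
Tool frame: the origin (TCP) lies between the finger pads; the fingertips stand 25 mm ahead of it and the grasp point (between the pads) lies 6 mm ahead of it; z points along the fingers, y is the line along which they close (so a half turn about z gives the same grasp; the last joint's range is limited). The gripper opens to 85 mm and grips with 20 to 120 N. Pads are 22 mm wide; open, the fingers measure 114 mm over their backs; the gripper's body (76 mm by 85 mm) begins 54 mm behind the grasp point. The pads swing forward as they close: fully open they stand 13 mm farther back than shut.
Start: joints at [-0.206, 0.181, 1.607, -0, 1.354, -0.206], TCP at [0.575, 0, 0.256] pointing down, gripper open.
Joint ranges: [-2.99, 2.99], [-0.89, 2.07], [0.3, 2.58], [-1.14, 4.28], [0, 2.63], [-3.12, 3.12]. Speed limits (rad/s): [2.57, 2.57, 3.01, 3.14, 3.14, 3.14].

### API

Orientations are given as a unit quaternion [w, x, y, z].
In Python, from bench import ctrl gives the robot as it stands.
- The arm moves only by the tool servo_tool, never from a script. Its argument "series" is text: rows parted by semicolons, each of 7 numbers parted by spaces: the gripper command: -1 is fully open, 1 is shut, values between are in proportion, then the shift along the tool's x, y, z in m, then the turn, a rotation vector about the tool's x, y, z in degrees. A call has 1 to 12 rows; each row is the pose to reach, as a shift and turn from the pose commanded when the call began, along the tool's axes at that moment; what a row does not reach only later rows make up. A row lasts 1/12 s, in which the tool goes at most 41.7 mm and 7.16 degrees, less where a joint would pass 70% of its speed; a pose out of reach is approached as far as the arm can. A call with a gripper value outside its range is refused whole. The fingers move at their own pace and stop on an object; the grip force is fixed at half the most. Time passes only in rows, so rows that repeat a pose let the fingers close. It gives the time, the measured TCP pose, the force, the opening and the grip force at its end, in the units of the state.
- ctrl.get_obs(): the state, without advancing time (a new reading comes with each control period).
- ctrl.camera(name): name is "scene" or "side" or "wrist"; returns a dict with "img" (400x640x3 uint8, red, green, blue), "z_map" (400x640 float32, m along the optical axis (not along the pixel's ray), 0 where there is no reading), "fovy" (degrees; the focal length in pixels is half the picture's height over the tangent of half this angle, whatever the lens; pixels are square), "cx", "cy" (the principal point, pixels), "extrinsics" (4x4, takes a point from camera to world coordinates); the wrist camera has in their place "T_tool_cam" (4x4, takes a point from camera to tool coordinates, whose origin is the TCP and whose axes are the flange's). Camera axes: x right, y down, z forward; pixel columns grow to the right and rows downward; lengths in m; the calibration is good to about 2 mm. A picture is of the moment at which its call begins: read the wrist's pose just before it.
- ctrl.hand_in(): hands the job in; it is judged then, once.
The state is a dict: "time_s": time; "q": joint angles; "dq": joint speeds; "joint_efforts": joint torques, N m; "eef_pos": TCP position; "eef_rot": TCP orientation; "wrist_force": force on the tool from outside, world axes, zero at the start; "torque": the same for the moment, N m; "opening": opening from 0.0 (shut) to 1.0 (fully open); "grasp_force": force on a finger pad.
Only numpy, scipy, OpenCV 4.12 (cv2) and the standard library are available. Lean on these libraries where they do the work, as an engineer would, in place of code of your own. Each camera call takes 0.05 s, during which the arm holds its last target. There are 200 camera calls.

## Working session

There is one attempt and no reset: what is moved stays moved. The work goes in short steps, Python scripts to look and compute and a tool call to move; the robot and the scene stay as the last step left them, time stands still between calls to the robot, and variables do not carry over. Pictures are saved under pics/ and viewed, at most 10 in all, crops included, and the job is handed in when it is done.

Besides the shell and the picture viewer there is one more tool, called after "Call:" by a JSON object that holds its "op" and its "data", one argument or row to a line. servo_tool: Moves the arm, as the interface text tells. Its arguments: {"type":"object","properties":{"series":{"type":"string"}},"required":["series"]}

```bash
mkdir -p pics; ls; cat > h.py <<'E'
import numpy as np, cv2
from bench import ctrl
from scipy.spatial.transform import Rotation as R
def obs():
    o=ctrl.get_obs(); return o
def Ttool(o):
    T=np.eye(4); q=o['eef_rot']; T[:3,:3]=R.from_quat([q[1],q[2],q[3],q[0]]).as_matrix(); T[:3,3]=o['eef_pos']; return T
def cam(name,save=None):
    o=ctrl.get_obs(); c=ctrl.camera(name)
    c['T']=c['extrinsics'] if 'extrinsics' in c else Ttool(o)@c['T_tool_cam']
    if save: cv2.imwrite('pics/'+save,c['img'][:,:,::-1])
    return c
def cloud(c):
    z=c['z_map']; f=200/np.tan(np.radians(c['fovy'])/2)
    v,u=np.mgrid[:400,:640]
    P=np.stack([(u-c['cx'])/f*z,(v-c['cy'])/f*z,z],-1)@np.array(c['T'])[:3,:3].T+np.array(c['T'])[:3,3]
    P[z==0]=np.nan
    return P
def ray(c,u,v,h):
    f=200/np.tan(np.radians(c['fovy'])/2); T=np.array(c['T'])
    d=T[:3,:3]@np.array([(u-c['cx'])/f,(v-c['cy'])/f,1]); return T[:3,3]+d*(h-T[2,3])/d[2]
E
python3 - <<'E'
from h import *
a=[cam(n) for n in('scene','side','wrist')]
for c,n in zip(a,('scene','side','wrist')):
    cv2.imwrite(f'pics/{n}0.png',c['img'][:,:,::-1]); np.savez(f'{n}0.npz',**{k:c[k] for k in c})
    print(n,c['fovy'],c['cx'],c['cy'],np.round(c['T'],3).tolist(),(c['z_map']>0).mean())
print(ctrl.get_obs())
E
```

```text
pics
scene 43.39012174101309 320.8548206603019 199.93256524954106 [[0.752, 0.363, -0.551, 1.178], [0.659, -0.427, 0.619, -0.669], [-0.011, -0.828, -0.56, 0.786], [0.0, 0.0, 0.0, 1.0]] 0.9931953125
side 52.57653115145746 316.61610882715604 200.35639059777031 [[-0.992, -0.078, 0.102, 0.431], [-0.126, 0.448, -0.885, 0.986], [0.023, -0.89, -0.455, 0.611], [0.0, 0.0, 0.0, 1.0]] 0.99590234375
wrist 69.00621320375984 317.1857287405319 199.1115240192973 [[1.0, 0.0, -0.001, 0.574], [-0.0, -0.947, -0.321, 0.082], [-0.001, 0.321, -0.947, 0.374], [0.0, 0.0, 0.0, 1.0]] 0.995890625
{'time_s': 0.15, 'q': array([-2.06287425e-01,  1.81351258e-01,  1.60775569e+00,  3.54260838e-06,
        1.35380745e+00, -2.06294806e-01]), 'dq': array([ 0.00058995, -0.00215485, -0.00339071,  0.00034292, -0.00044007,
        0.0009257 ]), 'joint_efforts': array([ 1.94259010e-03, -4.45260644e+01, -3.51692533e+01, -1.26067753e-04,
        5.82284134e-03,  2.14055274e-05]), 'eef_pos': array([5.74619945e-01, 1.05306389e-04, 2.55612782e-01]), 'eef_rot': array([-5.54064607e-04,  7.07104288e-01,  7.07108966e-01, -3.60232493e-04]), 'wrist_force': array([ 0.46970339, -1.02660732,  0.08243159]), 'torque': array([ 0.00333299, -0.03977354, -0.03686947]), 'grasp_force': 0.0, 'opening': 1.0011541136139555}
```

View pics/scene0.png

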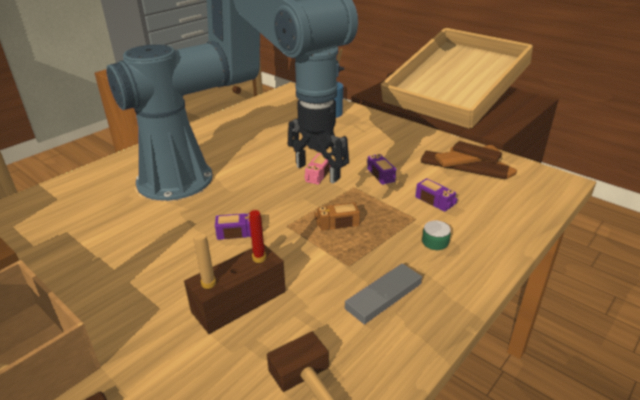

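View pics/side0.png

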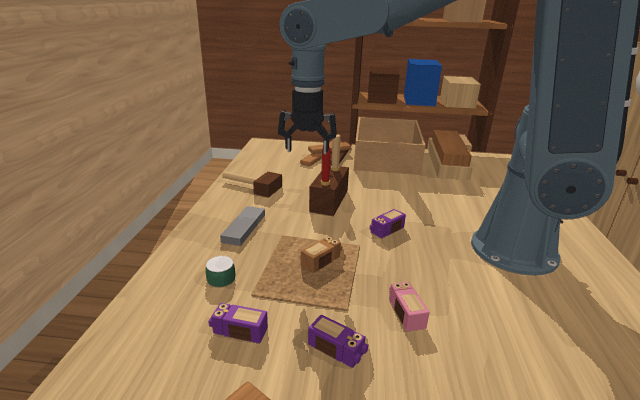

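The brown owl lies on the mat at scene (338,216) / side (322,253). The look-alikes are purple owls at scene (233,226), (381,168) and (436,194), and a pink one at (316,168), all off the mat. The red gouge is at scene (256,235) and the pale chisel at (205,262). I'm choosing the brown owl; next come a close crop and the measurements.

```bash
python3 - <<'E'
from h import *
L={n:dict(np.load(n+'0.npz')) for n in('scene','side','wrist')}
s=L['side']['img'][225:315,240:375]; w=L['scene']['img'][180:270,270:425]
a=cv2.resize(s[:,:,::-1],None,fx=2.9,fy=2.9,interpolation=2);b=cv2.resize(w[:,:,::-1],None,fx=2.55,fy=2.9,interpolation=2)
cv2.imwrite('pics/crop1.png',np.hstack([a,b]))
ALL=[];COL=[]
for n in L:
    P=cloud(L[n]).reshape(-1,3);c=cv2.cvtColor(L[n]['img'],cv2.COLOR_RGB2HSV).reshape(-1,3).astype(int)
    x=(P[:,0]>.2)&(P[:,0]<1)&(abs(P[:,1])<.6)
    mat=x&(P[:,2]<.0085)&(P[:,2]>.002)
    red=x&((c[:,0]<6)|(c[:,0]>174))&(c[:,1]>180)&(P[:,2]>.09)&(P[:,2]<.22)
    print(n,'table z',np.round(np.nanmedian(P[x&(abs(P[:,2])<.01),2]),4),'red n',red.sum(), np.round(np.median(P[red],0),4) if red.sum() else '', P[red,2].max() if red.sum() else '')
    top=x&(abs(P[:,2]-.09)<.006)&(c[:,2]<120)
    if n!='wrist' and top.sum()>30:
        print(' block top',top.sum(),[np.round(k,3) for k in cv2.minAreaRect((P[top,:2]).astype(np.float32))[:3]])
    # owl on-mat cluster
    ow=x&(P[:,2]>.015)&(P[:,2]<.06)&(c[:,0]>5)&(c[:,0]<25)
    # component in image
    k,l,st,ce=cv2.connectedComponentsWithStats(ow.reshape(400,640).astype(np.uint8))
    for i in range(1,k):
        if st[i,4]>150:
            m=(l==i).ravel();t=m&(P[:,2]>.044)
            print(' comp',st[i],np.round(np.median(P[m],0),3),[np.round(q,3) for q in cv2.minAreaRect(P[m,:2].astype(np.float32))], 'zmax',np.round(np.percentile(P[m,2],98),3))
    # mat by colour: brownish darker than table?
    print(' matheight pts',mat.sum(),[np.round(q,3) for q in cv2.minAreaRect(P[mat,:2].astype(np.float32))])
E
```

```text
scene table z 0.0005 red n 461 [ 0.5467 -0.1562  0.1644] 0.21019012016040306
 block top 2552 [array([ 0.4  , -0.335]), array([0.516, 0.274]), np.float64(72.552)]
 comp [420 150  53  20 482] [0.583 0.573 0.033] [array([0.574, 0.569]), array([0.167, 0.062]), np.float64(0.055)] zmax 0.045
 comp [314 202  46  26 909] [0.522 0.13  0.046] [array([0.514, 0.136]), array([0.111, 0.051]), np.float64(51.968)] zmax 0.054
 comp [422 220  28  16 333] [0.743 0.24  0.045] [array([0.741, 0.242]), array([0.063, 0.063]), np.float64(69.922)] zmax 0.048
 comp [ 344  263   78   57 1697] [ 0.756 -0.007  0.025] [array([0.754, 0.007]), array([0.184, 0.064]), np.float64(82.553)] zmax 0.028
 comp [ 186  272   99   58 1537] [ 0.562 -0.237  0.038] [array([ 0.558, -0.227]), array([0.206, 0.076]), np.float64(58.026)] zmax 0.059
 comp [  0 286  69  45 909] [ 0.209 -0.517  0.037] [array([ 0.283, -0.504]), array([0.189, 0.067]), np.float64(22.099)] zmax 0.059
 comp [ 266  331   69   69 2607] [ 0.761 -0.267  0.048] [array([ 0.782, -0.263]), array([0.101, 0.139]), np.float64(73.532)] zmax 0.052
 comp [  32  346   67   
[... 2359 characters left out ...]
26] [array([0.754, 0.007]), array([0.18 , 0.061]), np.float64(82.331)] zmax 0.027
 comp [128 183  28  23 287] [ 0.364 -0.025  0.048] [array([ 0.367, -0.022]), array([0.026, 0.031]), np.float64(84.433)] zmax 0.049
 comp [ 98 206  41  42 905] [ 0.33  -0.063  0.047] [array([ 0.329, -0.064]), array([0.051, 0.03 ]), np.float64(47.183)] zmax 0.049
 comp [ 262  247   63   27 1093] [ 0.544 -0.115  0.039] [array([ 0.544, -0.115]), array([0.003, 0.08 ]), np.float64(79.834)] zmax 0.059
 comp [399 322  19  34 232] [ 0.711 -0.257  0.024] [array([ 0.71 , -0.262]), array([0.058, 0.003]), np.float64(74.014)] zmax 0.035
 matheight pts 29235 [array([ 0.575, -0.114]), array([0.602, 0.75 ]), np.float64(89.983)]
```

View pics/crop1.png

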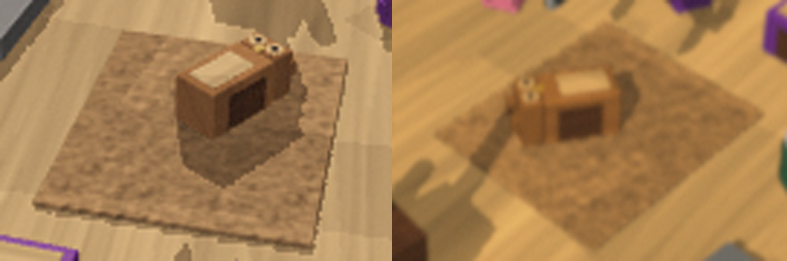

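View pics/wrist0.png

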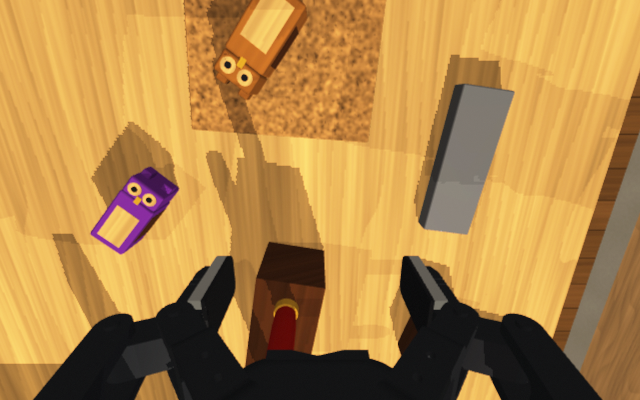

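The crop confirms the brown owl: cream breast panel facing up, eyes towards the robot and the block. The wrist view agrees, with the head at (240,75) and the red handle at (285,320). Next I'll compute the mat pose and the pregrasp.

```bash
cat >> h.py <<'E'
def goal(p,Rm,o=None,grasp=True):
    """p = grasp point target (world), Rm = tool rotation; print shift/turn in tool axes"""
    o=o or ctrl.get_obs(); T=Ttool(o); p=np.array(p,float)
    if grasp: p=p-0.006*Rm[:,2]
    print('shift',np.round(T[:3,:3].T@(p-T[:3,3]),4),'turn',np.round(np.degrees(R.from_matrix(T[:3,:3].T@Rm).as_rotvec()),2),'TCP',np.round(p,3))
def Rtool(yaw,tilt):
    """tool tilted: z = sin(tilt) towards azimuth yaw(deg), rest down; y horizontal"""
    y=np.radians(yaw); x=np.array([np.cos(y),np.sin(y),0]); z=np.array([0,0,-1.]); yy=np.cross(z,x)
    return np.stack([x,yy,z],1)@R.from_euler('y',tilt,degrees=True).as_matrix()
E
python3 - <<'E'
from h import *
L={n:dict(np.load(n+'0.npz')) for n in('scene','side')}
for n,pp in dict(scene=[(287.6,225.9),(356,187.6),(415.5,220.7),(350,266)],side=[(281.4,235.3),(359.7,245.7),(347.6,310.5),(252,295.7)]).items():
    C=np.array([ray(L[n],u,v,.005)[:2] for u,v in pp]); print(n,np.round(C,3).tolist(),np.round(C.mean(0),3),np.round(np.linalg.norm(C-np.roll(C,-1,0),axis=1),3))
W=dict(np.load('wrist0.npz'));P=cloud(W);c=cv2.cvtColor(W['img'],cv2.COLOR_RGB2HSV).astype(int)
# gouge circle fits per cam
for n in ('scene','side'):
    Q=cloud(L[n]);h=cv2.cvtColor(L[n]['img'],cv2.COLOR_RGB2HSV).astype(int)
    m=((h[...,0]<6)|(h[...,0]>174))&(h[...,1]>150)&(Q[...,2]>.12)&(Q[...,2]<.195)&(abs(Q[...,0]-.54)<.06)&(abs(Q[...,1]+.15)<.06)
    q=Q[m][:,:2]
    from scipy.optimize import least_squares
    print(n,m.sum(),least_squares(lambda k:np.hypot(*(q-k).T)-.013,[.538,-.149],loss='soft_l1',f_scale=.002).x)
y=52.9
goal(np.array([.510,.134,.033])-0.10*Rtool(y,45)[:,2],Rtool(y,45))
goal(np.array([.510,.134,.033]),Rtool(y,45))
E
```

```text
scene [[0.424, 0.048], [0.446, 0.307], [0.662, 0.281], [0.643, 0.032]] [0.544 0.167] [0.259 0.218 0.25  0.219]
side [[0.638, 0.038], [0.418, 0.055], [0.435, 0.313], [0.651, 0.298]] [0.535 0.176] [0.22  0.258 0.216 0.26 ]
scene 313 [ 0.5370913  -0.14904445]
side 182 [ 0.53845184 -0.14861471]
shift [ 0.0741 -0.1096  0.1478] turn [-14.63  43.39  35.12] TCP [0.465 0.074 0.108]
shift [ 0.1305 -0.0669  0.2185] turn [-14.63  43.39  35.12] TCP [0.507 0.131 0.037]
```

Call:
{"op": "servo_tool", "data": {
  "series": "-1 0.074 -0.11 0.148 -14.63 43.39 35.12;-1 0.074 -0.11 0.148 -14.63 43.39 35.12;-1 0.074 -0.11 0.148 -14.63 43.39 35.12;-1 0.074 -0.11 0.148 -14.63 43.39 35.12;-1 0.074 -0.11 0.148 -14.63 43.39 35.12;-1 0.074 -0.11 0.148 -14.63 43.39 35.12;-1 0.074 -0.11 0.148 -14.63 43.39 35.12;-1 0.074 -0.11 0.148 -14.63 43.39 35.12;-1 0.074 -0.11 0.148 -14.63 43.39 35.12;-1 0.074 -0.11 0.148 -14.63 43.39 35.12;-1 0.074 -0.11 0.148 -14.63 43.39 35.12;-1 0.074 -0.11 0.148 -14.63 43.39 35.12"
}}

```text
time_s: 1.15
eef_pos: [0.4658, 0.0738, 0.1089]
eef_rot: [-0.169, 0.827, 0.413, 0.343]
wrist_force: [-0.0, 0.8, -0.7]
opening: 1.003
grasp_force: 0.0
```

```bash
python3 - <<'E'
from h import *
o=ctrl.get_obs();print(np.round(o['q'],3))
c=cam('wrist','w1.png');P=cloud(c);h=cv2.cvtColor(c['img'],cv2.COLOR_RGB2HSV).astype(int)
m=(P[...,2]>.046)&(P[...,2]<.06)&(abs(P[...,0]-.513)<.07)&(abs(P[...,1]-.138)<.07)
print(m.sum(),cv2.minAreaRect(P[m][:,:2].astype(np.float32)),np.median(P[m][:,2]))
m=(P[...,2]>.015)&(P[...,2]<.06)&(abs(P[...,0]-.513)<.08)&(abs(P[...,1]-.138)<.08)
print(m.sum(),cv2.minAreaRect(P[m][:,:2].astype(np.float32)))
goal([.510,.134,.033],Rtool(52.9,45))
E
```

```text
[-0.604  0.094  2.291  0.99   1.004 -0.627]
6702 ((0.5142332911491394, 0.14081299304962158), (0.1018950417637825, 0.04616149514913559), 52.97442626953125) 0.05158564251134422
7540 ((0.5118820071220398, 0.1376863270998001), (0.10970810800790787, 0.04617675021290779), 52.99068832397461)
shift [-0.0009 -0.0011  0.1004] turn [0.05 0.05 0.26] TCP [0.507 0.131 0.037]
```

View pics/w1.png

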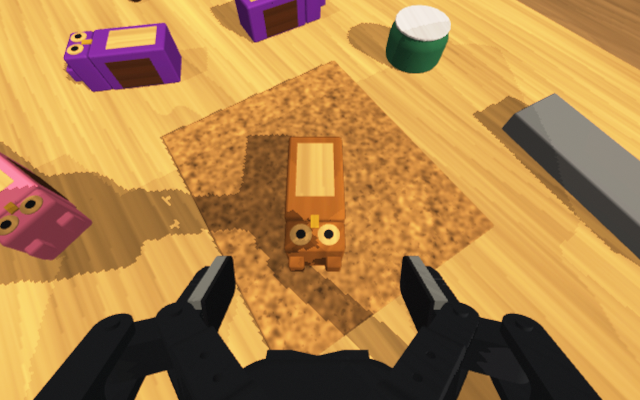

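The owl is centred between the fingers, its head at (315,235). I'll advance and close.

Call:
{"op": "servo_tool", "data": {
  "series": "-1 -0.001 -0.001 0.03 0 0 0;-1 -0.001 -0.001 0.06 0 0 0;-1 -0.001 -0.001 0.08 0 0 0;-1 -0.001 -0.001 0.1 0 0 0;-1 -0.001 -0.001 0.1 0 0 0;1 -0.001 -0.001 0.1 0 0 0;1 -0.001 -0.001 0.1 0 0 0;1 -0.001 -0.001 0.1 0 0 0;1 -0.001 -0.001 0.1 0 0 0;1 -0.001 -0.001 0.1 0 0 0;1 -0.001 -0.001 0.1 0 0 0;1 -0.001 -0.001 0.1 0 0 0"
}}

```text
time_s: 2.2
eef_pos: [0.5071, 0.1299, 0.038]
eef_rot: [-0.17, 0.827, 0.412, 0.344]
wrist_force: [-2.6, -2.7, 7.8]
opening: 0.532
grasp_force: 61.5
```

Call:
{"op": "servo_tool", "data": {
  "series": "1 0.019 0 -0.019 0 0 0;1 0.038 0 -0.038 0 0 0;1 0.057 0 -0.057 0 0 0;1 0.057 0 -0.057 0 -5 0;1 0.057 0 -0.057 0 -10 0;1 0.057 0 -0.057 0 -15 0;1 0.057 0 -0.057 0 -20 0;1 0.057 0 -0.057 0 -25 0;1 0.057 0 -0.057 0 -30 0;1 0.057 0 -0.057 0 -35 0;1 0.057 0 -0.057 0 -40 0;1 0.057 0 -0.057 0 -45 0"
}}

```text
time_s: 3.2
eef_pos: [0.5066, 0.1298, 0.1183]
eef_rot: [0.002, 0.896, 0.445, -0.001]
wrist_force: [0.1, 0.5, -2.2]
opening: 0.533
grasp_force: 61.6
```

Call:
{"op": "servo_tool", "data": {
  "series": "1 0 0 0 0 -5 0;1 0 0 0 0 -10 0;1 0 0 0 0 -15 0;1 0 0 0 0 -20 0;1 0 0 0 0 -25 0;1 0 0 0 0 -30 0;1 0 0 0 0 -35 0;1 0 0 0 0 -40 0;1 0 0 0 0 -45 0;1 0 0 0 0 -45 0;1 0 0 0 0 -45 0;1 0 0 0 0 -45 0"
}}

```text
time_s: 4.2
eef_pos: [0.5064, 0.1301, 0.1175]
eef_rot: [0.17, 0.828, 0.411, -0.341]
wrist_force: [-0.2, 0.8, -0.4]
opening: 0.529
grasp_force: 61.7
```

```bash
python3 - <<'E'
from h import *
o=ctrl.get_obs();print(np.round(o['q'],3),o['opening'],o['grasp_force'],o['wrist_force']);T=Ttool(o);print(np.round(T,3))
a=cam('scene');b=cam('side')
cv2.imwrite('pics/st1.png',np.hstack([cv2.resize(c['img'][y:y+150,x:x+130,::-1],(390,450)) for c,x,y in((a,280,110),(b,260,140))]))
for c in(a,b):
    P=cloud(c);m=(P[...,2]>.03)&(P[...,2]<.2)&(np.hypot(P[...,0]-.51,P[...,1]-.133)<.06)
    h=cv2.cvtColor(c['img'],cv2.COLOR_RGB2HSV).astype(int);m&=(h[...,0]>5)&(h[...,0]<25)&(h[...,1]>90);print(m.sum(),np.nanpercentile(P[m],[1,50,99],axis=0).round(3).tolist())
E
```

```text
[ 0.268  0.691  1.388 -0.45   1.714  1.004] 0.5293221381935902 61.67247533798218 [-0.16819053  0.84836277 -0.38261334]
[[ 0.429  0.797 -0.425  0.506]
 [ 0.565 -0.604 -0.563  0.13 ]
 [-0.705  0.001 -0.709  0.118]
 [ 0.     0.     0.     1.   ]]
809 [[0.473, 0.089, 0.054], [0.51, 0.108, 0.129], [0.556, 0.175, 0.164]]
662 [[0.47, 0.104, 0.054], [0.498, 0.137, 0.093], [0.53, 0.173, 0.162]]
```

View pics/st1.png

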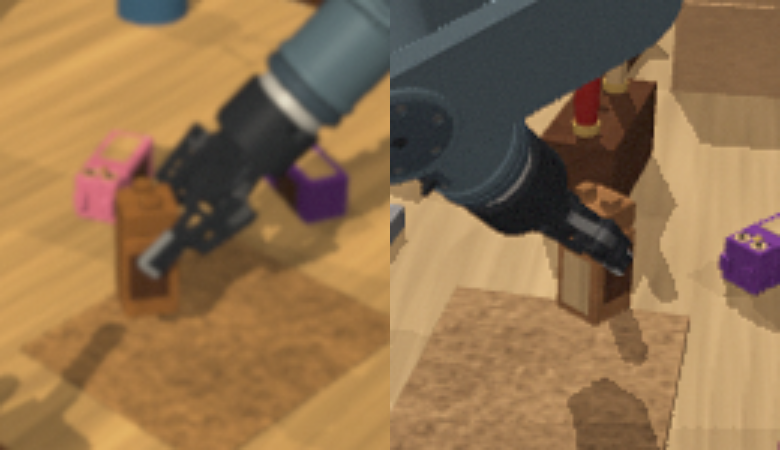

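The owl hangs upright with its base at about z = 0.053, over the mat. I'll lower it gently.

Call:
{"op": "servo_tool", "data": {
  "series": "1 0.007 0 0.007 0 0 0;1 0.014 0 0.014 0 0 0;1 0.021 0 0.021 0 0 0;1 0.027 0 0.027 0 0 0;1 0.03 0 0.03 0 0 0;1 0.031 0 0.031 0 0 0;1 0.032 0 0.032 0 0 0;1 0.033 0 0.033 0 0 0;1 0.0335 0 0.0335 0 0 0;1 0.0335 0 0.0335 0 0 0"
}}

```text
time_s: 5.13
eef_pos: [0.5065, 0.1305, 0.0713]
eef_rot: [0.171, 0.827, 0.411, -0.342]
wrist_force: [-2.4, 0.3, 4.9]
opening: 0.531
grasp_force: 62.2
```

```bash
python3 - <<'E'
from h import *
o=ctrl.get_obs();print(o['wrist_force'],o['eef_pos'])
for n in('scene','side'):
    c=cam(n);P=cloud(c);h=cv2.cvtColor(c['img'],cv2.COLOR_RGB2HSV).astype(int)
    m=(P[...,2]>.09)&(P[...,2]<.15)&(np.hypot(P[...,0]-.505,P[...,1]-.128)<.05)&(h[...,0]>5)&(h[...,0]<25)&(h[...,1]>90)
    print(m.sum(),np.nanpercentile(P[m][:,2],[90,97,99.5]).round(4))
E
```

```text
[-2.39623332  0.34221723  4.89136794] [0.50653538 0.1305093  0.07127597]
337 [0.1137 0.1163 0.1196]
190 [0.1141 0.1151 0.1174]
```

Call:
{"op": "servo_tool", "data": {
  "series": "0.3 0 0 0 0 0 0;-0.3 0 0 0 0 0 0;-1 0 0 0 0 0 0;-1 0 0 0 0 0 0;-1 0 0 0 0 0 0;-1 0 0 0 0 0 0;-1 0 0 -0.015 0 0 0;-1 0 0 -0.035 0 0 0;-1 0 0 -0.06 0 0 0;-1 0 0 -0.09 0 0 0;-1 0 0 -0.12 0 0 0;-1 0 0 -0.12 0 0 0"
}}

```text
time_s: 6.23
eef_pos: [0.5611, 0.2011, 0.1597]
eef_rot: [0.172, 0.829, 0.412, -0.338]
wrist_force: [-0.8, 0.5, 0.4]
opening: 0.997
grasp_force: 0.0
```

```bash
python3 - <<'E'
from h import *
o=ctrl.get_obs();print(np.round(o['q'],3),o['eef_pos'])
for n in('scene','wrist'):
    c=cam(n,n+'2.png');P=cloud(c);h=cv2.cvtColor(c['img'],cv2.COLOR_RGB2HSV).astype(int)
    b=(np.hypot(P[...,0]-.505,P[...,1]-.128)<.06)&(h[...,0]>5)&(h[...,0]<25)&(h[...,1]>90)
    for lo,hi in((.02,.05),(.06,.085),(.1,.13)):
        m=b&(P[...,2]>lo)&(P[...,2]<hi); print(n,m.sum(),np.nanmedian(P[m],0).round(4),P[m][:,2].max().round(4))
E
```

```text
[ 0.34   0.789  1.124 -0.424  1.885  0.994] [0.56108892 0.20111224 0.1597179 ]
scene 190 [0.515  0.1062 0.0359] 0.05
scene 194 [0.515  0.1065 0.0738] 0.0847
scene 239 [0.5041 0.1157 0.107 ] 0.1183
wrist 1427 [0.5144 0.1406 0.0356] 0.05
wrist 1474 [0.5141 0.1404 0.073 ] 0.085
wrist 1450 [0.5085 0.1333 0.1078] 0.1164
```

View pics/scene2.png

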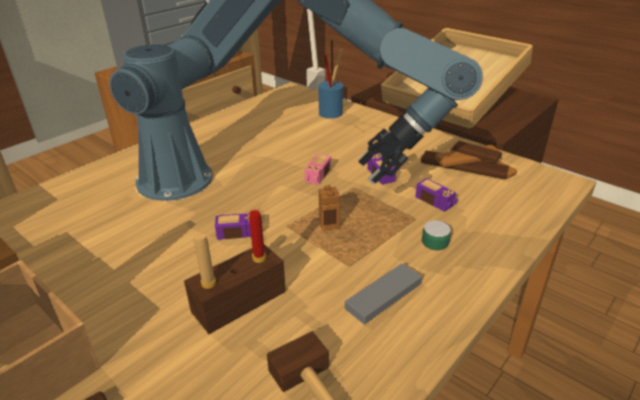

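The owl stands at scene (328,207), vertical to within about 1 mm over its height and let go. Next I'll fit a rough kinematic model to check that the level gouge pose is reachable.

```bash
cat > k.py <<'E'
from h import *
from scipy.optimize import least_squares
D=[([-.20629,.18135,1.60776,0,1.35381,-.20629],[.57462,.0001,.25561]),([-.604,.094,2.291,.99,1.004,-.627],[.4658,.0738,.1089]),
([.268,.691,1.388,-.45,1.714,1.004],[.5064,.1301,.1175]),([.34,.789,1.124,-.424,1.885,.994],[.5611,.2011,.1597])]
def fk(q,k):
    h,L1,e,L2,y0,Lw=k; E=lambda a,x:R.from_euler(a,x)
    r=E('z',q[0]);p=np.array([0,0,h])+r.apply([0,y0,0])
    r=r*E('y',q[1]);p=p+r.apply([0,0,L1]); r=r*E('y',q[2]);p=p+r.apply([e,0,0])
    r=r*E('z',q[3]);p=p+r.apply([0,0,L2]); r=r*E('y',q[4]);p=p+r.apply([0,0,Lw]); return p,r*E('z',q[5])
S=least_squares(lambda k:np.concatenate([fk(q,k)[0]-p for q,p in D]),[.3,.4,0,.4,.12,.2])
K=S.x
RO=fk(D[0][0],K)[1].inv()*R.from_quat([.7071,.7071,0,0])  # tool offset
lo=np.array([-2.99,-.89,.3,-1.14,0.02,-3.12]);hi=np.array([2.99,2.07,2.58,4.28,2.63,3.12])
def ik(p,Rm,q0):
    best=None
    for s in range(12):
        x0=np.clip(np.array(q0)+(np.random.default_rng(s).normal(0,.5,6) if s else 0),lo+.01,hi-.01)
        f=lambda q:np.concatenate([(fk(q,K)[0]-p)*5,((fk(q,K)[1]*RO).inv()*R.from_matrix(Rm)).as_rotvec()])
        s_=least_squares(f,x0,bounds=(lo,hi))
        c=s_.cost
        if best is None or c<best[0]-1e-6: best=(c,s_.x)
        if c<1e-5: break
    return best
E
python3 - <<'E'
from k import *
print(K.round(4),'rms',np.sqrt(2*S.cost/12))
o=D[2];print((fk(o[0],K)[1]*RO).as_matrix().round(2).tolist())
q=ctrl.get_obs()['q']
g=np.array([.5378,-.1488,.170])
for yaw in(-20,0,20,45,90,-45,-90,135,180): 
    c,x=ik(g-.006*np.array([0,0,-1]),Rtool(yaw,0),[0,.5,1.3,0,1.3,0]);print('grip',yaw,round(c,5),x.round(2))
fer=np.array([.57,.2,.26])
for yaw in(-30,0,20,40,60,90,110):
  for t in(90,80):
    Rm=Rtool(yaw,t);c,x=ik(fer-.086*Rm[:,2],Rm,[.2,.2,1.6,0,.5,0]);print('hold',yaw,t,round(c,5),x.round(2))
E
```

```text
[0.3138 0.4384 0.0858 0.5146 0.1178 0.2942] rms 0.00014332131274064113
[[0.43, 0.8, -0.42], [0.56, -0.6, -0.56], [-0.71, 0.0, -0.71]]
grip -20 0.0 [-0.48  0.23  1.72  0.    1.19  1.44]
grip 0 0.0 [-0.48  0.23  1.72  0.    1.19  1.09]
grip 20 0.0 [-0.48  0.23  1.72  0.    1.19  0.74]
grip 45 0.0 [-0.48  0.23  1.72  0.    1.19  0.3 ]
grip 90 0.0 [-0.48  0.23  1.72 -0.    1.19 -0.48]
grip -45 0.0 [-0.48  0.23  1.72  0.    1.19  1.87]
grip -90 0.0 [-0.48  0.23  1.72  0.    1.19  2.66]
grip 135 0.0 [-0.48  0.23  1.72 -0.    1.19 -1.27]
grip 180 0.0 [-0.48  0.23  1.72 -0.    1.19 -2.05]
hold -30 90 0.01094 [ 0.7   0.43  2.11  4.28  1.37 -2.11]
hold -30 80 0.02821 [ 0.66  0.27  2.18  4.28  1.18 -2.17]
hold 0 90 0.0 [ 0.37  0.15  2.47  3.56  1.08 -1.78]
hold 0 80 0.0 [ 0.36 -0.12  2.47  3.72  0.68 -1.98]
hold 20 90 0.00052 [-0.22  0.08  2.58  2.51  1.18 -1.29]
hold 20 80 0.00058 [-0.21 -0.29  2.58  2.24  0.73 -0.93]
hold 40 90 0.0 [-0.59  0.16  2.45  1.82  1.43 -1.06]
hold 40 80 0.0 [-0.57 -0.1   2.45  1.66  1.23 -0.77]
hold 60 90 0.0 [-0.63  0.35  2.16  1.49  1.63 -0.94]
hold 60 80 0.0 [-0.61  0.17  2.17  1.38  1.51 -0.77]
hold 90 90 0.0 [-0.5   0.63  1.67  1.22  1.94 -0.8 ]
hold 90 80 0.0 [-0.5   0.52  1.68  1.12  1.86 -0.73]
hold 110 90 0.0 [-0.39  0.83  1.32  1.11  2.17 -0.72]
hold 110 80 0.0 [-0.38  0.72  1.33  1.01  2.09 -0.71]
```

Call:
{"op": "servo_tool", "data": {
  "series": "-1 -0.02 0 -0.02 0 0 0;-1 -0.045 0 -0.045 0 0 0;-1 -0.07 0 -0.07 0 0 0;-1 -0.095 0 -0.095 0 0 0;-1 -0.12 0 -0.12 0 0 0;-1 -0.12 0 -0.12 0 0 0"
}}

```text
time_s: 6.83
eef_pos: [0.5584, 0.1978, 0.3315]
eef_rot: [0.172, 0.829, 0.41, -0.338]
wrist_force: [0.2, -0.6, 1.0]
opening: 0.997
grasp_force: 0.0
```

```bash
python3 - <<'E'
from k import *
print(ctrl.get_obs()['eef_pos'])
goal([.538,-.149,.31],Rtool(90,0))
E
```

```text
[0.55844716 0.19782596 0.33150409]
shift [-0.1938  0.1931  0.2147] turn [-14.07  43.11 -35.41] TCP [ 0.538 -0.149  0.316]
```

Call:
{"op": "servo_tool", "data": {
  "series": "-1 -0.016 0.016 0.018 -1.2 3.6 -2.95;-1 -0.032 0.032 0.036 -2.3 7.2 -5.9;-1 -0.048 0.048 0.054 -3.5 10.8 -8.85;-1 -0.065 0.064 0.072 -4.7 14.4 -11.8;-1 -0.081 0.08 0.09 -5.9 18 -14.75;-1 -0.097 0.097 0.107 -7 21.6 -17.7;-1 -0.113 0.113 0.125 -8.2 25.1 -20.65;-1 -0.129 0.129 0.143 -9.4 28.7 -23.6;-1 -0.145 0.145 0.161 -10.6 32.3 -26.6;-1 -0.162 0.161 0.179 -11.7 35.9 -29.5;-1 -0.178 0.177 0.197 -12.9 39.5 -32.5;-1 -0.194 0.193 0.215 -14.07 43.11 -35.41"
}}

```text
time_s: 7.83
eef_pos: [0.5353, -0.15, 0.3084]
eef_rot: [-0.004, 0.706, 0.708, -0.002]
wrist_force: [0.9, 0.3, -0.2]
opening: 1.0
grasp_force: 0.0
```

Call:
{"op": "servo_tool", "data": {
  "series": "-1 0 0 0 0 0 0;-1 0 0 0 0 0 0;-1 0 0 0 0 0 0"
}}

```text
time_s: 8.08
eef_pos: [0.5358, -0.1489, 0.3084]
eef_rot: [-0.004, 0.708, 0.707, -0.004]
wrist_force: [-0.4, 0.6, -0.3]
opening: 1.003
grasp_force: 0.0
```

```bash
python3 - <<'E'
from k import *
o=ctrl.get_obs();print(o['q'].round(3),o['eef_pos'])
c=cam('wrist','w3.png');P=cloud(c);h=cv2.cvtColor(c['img'],cv2.COLOR_RGB2HSV).astype(int)
m=((h[...,0]<6)|(h[...,0]>174))&(h[...,1]>150)&(P[...,2]>.1)&(P[...,2]<.23)
m&=np.hypot(P[...,0]-.538,P[...,1]+.149)<.05
q=P[m];s=q[(q[:,2]>.13)&(q[:,2]<.192)];print(m.sum(),len(s),'ztop',np.percentile(q[:,2],99))
if len(s)>10: print(least_squares(lambda k:np.hypot(*(s[:,:2]-k).T)-.013,[.538,-.149],loss='soft_l1',f_scale=.002).x)
goal([.538,-.149,.171],Rtool(90,0))
E
```

```text
[-0.481  0.106  1.586 -0.006  1.46  -0.479] [ 0.5358124  -0.14885331  0.30837525]
1276 409 ztop 0.20983031824557233
[ 0.53770075 -0.14962275]
shift [-0.0009  0.0032  0.1317] turn [-0.63  0.05  0.04] TCP [ 0.538 -0.149  0.177]
```

View pics/w3.png

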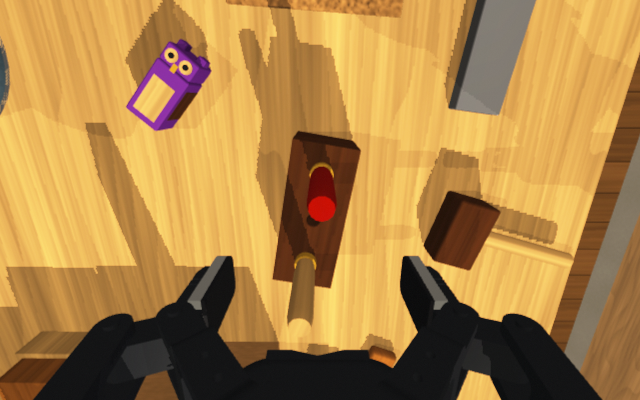

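The red handle end is at (321,207), centred between the fingers, and the pale chisel at (300,325) is clear. I'll descend and grip.

Call:
{"op": "servo_tool", "data": {
  "series": "-1 -0.001 0.003 0.03 -0.6 0 0;-1 -0.001 0.003 0.06 -0.6 0 0;-1 -0.001 0.003 0.09 -0.6 0 0;-1 -0.001 0.003 0.115 -0.6 0 0;-1 -0.001 0.003 0.131 -0.6 0 0;-1 -0.001 0.003 0.131 -0.6 0 0;1 -0.001 0.003 0.131 -0.6 0 0;1 -0.001 0.003 0.131 -0.6 0 0;1 -0.001 0.003 0.131 -0.6 0 0;1 -0.001 0.003 0.131 -0.6 0 0;1 -0.001 0.003 0.131 -0.6 0 0;1 -0.001 0.003 0.131 -0.6 0 0"
}}

```text
time_s: 9.13
eef_pos: [0.5392, -0.1504, 0.1803]
eef_rot: [0.002, 0.707, 0.707, 0.0]
wrist_force: [-0.9, 0.6, 5.6]
opening: 0.291
grasp_force: 58.4
```

Call:
{"op": "servo_tool", "data": {
  "series": "1 0 0 0 0 0 0;1 0 0 0 0 0 0;1 0 0 0 0 0 0;1 0 0 0 0 0 0"
}}

```text
time_s: 9.47
eef_pos: [0.5392, -0.1505, 0.1803]
eef_rot: [0.002, 0.707, 0.707, 0.0]
wrist_force: [-1.3, 0.9, 6.6]
opening: 0.287
grasp_force: 58.6
```

Gripped; the opening fits the 26 mm handle. Now I'll draw it straight up.

Call:
{"op": "servo_tool", "data": {
  "series": "1 0 0 -0.008 0 0 0;1 0 0 -0.018 0 0 0;1 0 0 -0.03 0 0 0;1 0 0 -0.042 0 0 0;1 0 0 -0.054 0 0 0;1 0 0 -0.066 0 0 0;1 0 0 -0.078 0 0 0;1 0 0 -0.09 0 0 0;1 0 0 -0.105 0 0 0;1 0 0 -0.12 0 0 0;1 0 0 -0.13 0 0 0;1 0 0 -0.13 0 0 0"
}}

```text
time_s: 10.47
eef_pos: [0.5396, -0.1504, 0.3122]
eef_rot: [0.003, 0.707, 0.708, 0.001]
wrist_force: [-0.7, -0.4, -1.2]
opening: 0.288
grasp_force: 58.7
```

```bash
python3 - <<'E'
from k import *
o=ctrl.get_obs();print(o['q'].round(3),o['eef_pos'],o['grasp_force'],o['wrist_force'])
for n in('scene','side'):
    c=cam(n,n+'4.png');P=cloud(c);h=cv2.cvtColor(c['img'],cv2.COLOR_RGB2HSV).astype(int)
    m=((h[...,0]<6)|(h[...,0]>174))&(h[...,1]>150)&(P[...,2]>.15)&(np.hypot(P[...,0]-.538,P[...,1]+.149)<.06)
    a=(np.hypot(P[...,0]-.538,P[...,1]+.149)<.03)&(P[...,2]>.1)&(P[...,2]<.24)
    print(m.sum(),P[m].min(0).round(3),P[m].max(0).round(3),'below',a.sum(),np.nanmin(P[a][:,2]).round(3))
f=np.array([.54,.18,.27])
for w,t in((90,60),(90,45),(90,90)):
    Rm=Rtool(w,t);print(t,ik(f-.086*Rm[:,2],Rm,o['q']))
Rm=Rtool(90,90);goal(f-.08*Rm[:,2],Rm)
E
```

```text
[-4.830e-01  1.010e-01  1.584e+00 -1.000e-03  1.450e+00 -4.840e-01] [ 0.53957392 -0.15041057  0.31219493] 58.74499283730984 [-0.6893038  -0.35281766 -1.195555  ]
369 [ 0.525 -0.167  0.234] [ 0.557 -0.144  0.352] below 251 0.148
312 [ 0.527 -0.152  0.231] [ 0.551 -0.131  0.339] below 132 0.144
60 (np.float64(4.1452079896787125e-20), array([-0.4812404 ,  0.24706715,  1.72256524,  0.89372324,  1.74816495,
       -0.5923394 ]))
45 (np.float64(1.8979497105989478e-24), array([-0.37982394,  0.13069495,  1.68860195,  0.71895354,  1.65237075,
       -0.44386288]))
90 (np.float64(1.0899187835567856e-22), array([-0.56064218,  0.58302542,  1.72637909,  1.17003988,  1.97595102,
       -0.82191445]))
shift [0.244  0.0017 0.0387] turn [4.000e-02 9.011e+01 1.400e-01] TCP [0.54  0.094 0.27 ]
```

View pics/side4.png

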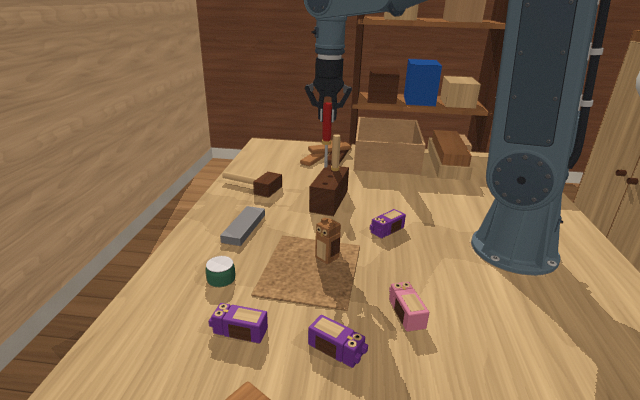

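The gouge is out (tip at about z = 0.145) and the owl still stands at side (328,240). I'll tilt it level while moving over the mat, raised for wrist clearance over the chisel.

Call:
{"op": "servo_tool", "data": {
  "series": "1 0.005 0.001 -0.01 0 2 0;1 0.01 0.001 -0.02 0 5 0;1 0.02 0.001 -0.03 0 9 0;1 0.03 0.001 -0.04 0 13 0;1 0.042 0.001 -0.048 0 17 0;1 0.055 0.001 -0.048 0 21 0;1 0.067 0.001 -0.048 0 25 0;1 0.08 0.001 -0.048 0 29 0;1 0.092 0.001 -0.048 0 33 0;1 0.103 0.001 -0.048 0 37 0;1 0.113 0.001 -0.048 0 41 0;1 0.122 0.001 -0.048 0 45 0"
}}

```text
time_s: 11.57
eef_pos: [0.539, -0.0273, 0.3557]
eef_rot: [-0.271, 0.653, 0.653, 0.271]
wrist_force: [0.2, -0.2, -1.4]
opening: 0.292
grasp_force: 58.9
```

```bash
python3 - <<'E'
from k import *
o=ctrl.get_obs();print(o['q'].round(3),o['eef_pos'],o['grasp_force'])
f=np.array([.54,.18,.36]);Rm=Rtool(90,90);print(ik(f-.086*Rm[:,2],Rm,o['q']));goal(f-.08*Rm[:,2],Rm)
E
```

```text
[-0.613  0.2    1.559  0.645  1.844 -0.585] [ 0.53898518 -0.02725226  0.35570447] 58.891786336898804
(np.float64(5.658382176609698e-31), array([-0.56064218,  0.4240994 ,  1.72592848,  1.23912481,  2.03316073,
       -0.65790859]))
shift [0.0886 0.0011 0.0829] turn [-5.000e-02  4.488e+01  1.000e-02] TCP [0.54  0.094 0.36 ]
```

Call:
{"op": "servo_tool", "data": {
  "series": "1 0.008 0 0.007 0 4 0;1 0.016 0 0.015 0 8 0;1 0.024 0 0.023 0 12 0;1 0.033 0 0.031 0 16.5 0;1 0.042 0 0.039 0 21 0;1 0.051 0 0.047 0 25.5 0;1 0.06 0.001 0.055 0 30 0;1 0.068 0.001 0.063 0 34 0;1 0.076 0.001 0.071 0 38 0;1 0.083 0.001 0.077 0 41.5 0;1 0.087 0.001 0.081 0 44 0;1 0.089 0.001 0.083 0 45 0"
}}

```text
time_s: 12.57
eef_pos: [0.5395, 0.0947, 0.3587]
eef_rot: [0.502, -0.5, -0.499, -0.499]
wrist_force: [0.4, 0.2, -2.3]
opening: 0.287
grasp_force: 59.0
```

Call:
{"op": "servo_tool", "data": {
  "series": "1 0 0 0 0 0 0;1 0 0 0 0 0 0;1 0 0 0 0 0 0;1 0 0 0 0 0 0;1 0 0 0 0 0 0;1 0 0 0 0 0 0"
}}

```text
time_s: 13.07
eef_pos: [0.5402, 0.0936, 0.3611]
eef_rot: [-0.499, 0.5, 0.501, 0.5]
wrist_force: [-0.0, -0.0, -1.3]
opening: 0.291
grasp_force: 59.0
```

```bash
python3 - <<'E'
from k import *
o=ctrl.get_obs();print(o['q'].round(3),o['eef_pos'],o['grasp_force'])
im=[]
for n in('scene','side'):
    c=cam(n);im.append(c['img'][:,:,::-1]);P=cloud(c);h=cv2.cvtColor(c['img'],cv2.COLOR_RGB2HSV).astype(int)
    m=((h[...,0]<6)|(h[...,0]>174))&(h[...,1]>150)&(P[...,2]>.25)&(np.hypot(P[...,0]-.54,P[...,1]-.13)<.12)
    q=P[m]
    print('red',m.sum(),q.min(0).round(3),q.max(0).round(3))
    for a,b in((.05,.08),(.08,.1),(.1,.13),(.13,.155),(.155,.19)):
        s=q[(q[:,1]>a)&(q[:,1]<b)]; print('  ',a,len(s),np.median(s,0).round(3) if len(s) else '')
    s=P[(abs(P[...,0]-.54)<.03)&(P[...,1]>.1)&(P[...,1]<.35)&(P[...,2]>.25)];k=np.argmax(s[:,1]);print('tip',s[k].round(3))
    w=(np.hypot(P[...,0]-.505,P[...,1]-.128)<.06)&(h[...,0]>5)&(h[...,0]<25)&(h[...,1]>90)&(P[...,2]<.13)
    for lo,hi in((.03,.08),(.1,.13)):
        z=w&(P[...,2]>lo)&(P[...,2]<hi);print('owl',z.sum(),np.median(P[z],0).round(3),P[z][:,2].max().round(3))
cv2.imwrite('pics/fin.png',np.hstack([cv2.resize(im[0][80:330,180:440],(400,385)),cv2.resize(im[1][80:330,190:450],(400,385))]))
E
```

```text
[-0.561  0.421  1.725  1.239  2.033 -0.657] [0.54023864 0.09356059 0.36111385] 58.99868555366993
red 263 [0.532 0.048 0.355] [0.563 0.169 0.379]
   0.05 45 [0.545 0.068 0.374]
   0.08 37 [0.546 0.088 0.374]
   0.1 61 [0.546 0.118 0.374]
   0.13 84 [0.549 0.143 0.37 ]
   0.155 32 [0.549 0.161 0.368]
tip [0.542 0.257 0.366]
owl 353 [0.516 0.107 0.057] 0.08
owl 232 [0.503 0.116 0.107] 0.117
red 129 [0.527 0.041 0.36 ] [0.552 0.162 0.376]
   0.05 7 [0.537 0.076 0.374]
   0.08 22 [0.538 0.089 0.374]
   0.1 45 [0.536 0.117 0.373]
   0.13 41 [0.535 0.146 0.373]
   0.155 10 [0.536 0.158 0.374]
tip [0.538 0.259 0.36 ]
owl 412 [0.498 0.141 0.056] 0.08
owl 227 [0.501 0.13  0.106] 0.116
```

View pics/fin.png

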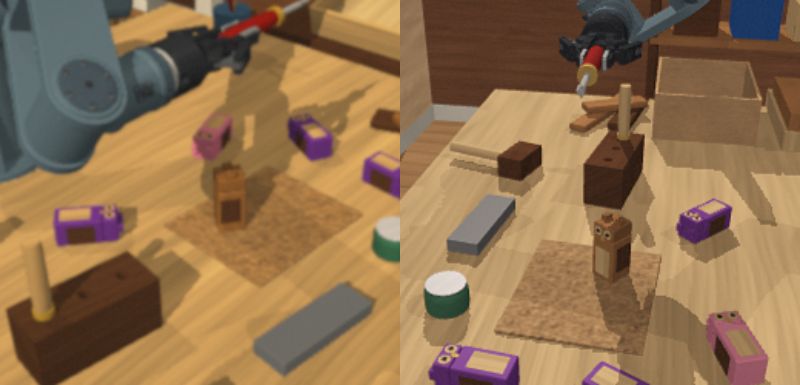

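The gouge is level: its handle runs along y at z ≈ 0.36, with the ferrule near (0.54, 0.18) over the mat's centre. The owl stands at left-crop (229,197) and right-crop (612,245), and the other things are in place. I'm handing in.

```bash
python3 -c "
from bench import ctrl
print(ctrl.hand_in())"
```

```text
the job is handed in; nothing more can be done
None
```

I've handed in the job: the owl stands upright on the mat, and the gouge is held level about 0.36 m above the bench, over the mat's centre. The chisel, tin, whetstone and mallet were not touched, and the hand-in call gave no verdict.

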